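# Open a child-proof tablet bottle one-handed

### The arm

A 6-joint arm with a two-finger parallel gripper is mounted at the origin on a cart in front of the work surface, level with it; the furniture and walls round the work are solid. World frame = base frame: x ahead of the robot, y to its left, z up, the work surface at z = 0. Lengths are in m, angles in degrees, forces in N, time in s.
With the tool pointing down it reaches from about 0.35 to 0.975 m from the base axis. Payload 17.4 kg.
Tool frame: the origin (TCP) lies between the finger pads; the fingertips stand 14 mm ahead of it and the grasp point (between the pads) lies 5 mm behind it; z points along the fingers, y is the line along which they close (so a half turn about z gives the same grasp; the last joint's range is limited). The gripper opens to 85 mm and grips with 20 to 120 N. Pads are 22 mm wide; open, the fingers measure 114 mm over their backs; the gripper's body (76 mm by 85 mm) begins 54 mm behind the grasp point. The pads swing forward as they close: fully open they stand 13 mm farther back than shut.
Start: joints at [-66.051, 6.646, 82.598, -0, 90.757, -2.166], TCP at [0.297, -0.606, 0.245] pointing down, gripper open.
Joint ranges: [-162.19, 162.19], [-47.58, 125.68], [4.15, 143.07], [-65.23, 245.23], [0.69, 171.88], [-170.13, 170.13]. Speed limits (degrees/s): [108.29, 108.29, 127.2, 180, 180, 180].

### API

Orientations are given as [roll, pitch, yaw] about the fixed x, y, z axes, in that order (R = Rz(yaw) Ry(pitch) Rx(roll)).
In Python, from cell import arm, get_image, camera_model gives the robot as it stands. Calls block until the motion is done:
- arm.goto(position, orientation): joint-space move of the TCP to a pose.
- arm.servo_line(position, rotation=None, v=0.15, guard=None): straight line of the TCP; rotation=None keeps the orientation; v is the mean speed in m/s. With guard (N) it stops when the force on the tool has changed by that much, and returns True; else False.
- arm.goto_joints(angles): joint-space move.
- arm.gripper_to(opening, force=None): finger opening in m; force is the grip in N (None keeps the last); returns when the fingers have stopped.
- arm.dwell(seconds).
- arm.inverse_kinematics(position, orientation): joint angles nearest the present ones, or None.
- arm.state(): the state.
- get_image(name): name is "scene" or "top"; returns (picture, depth): 384x512x3 uint8, red, green, blue; 384x512 float32, m along the optical axis (not along the pixel's ray), 0 where there is no reading.
- camera_model(name): a dict with "fovy" (degrees; the focal length in pixels is half the picture's height over the tangent of half this angle, whatever the lens; pixels are square), "cx", "cy" (the principal point, pixels), "xyz" and "attitude" of the camera in the world. Camera axes: x right, y down, z forward; pixel columns grow to the right and rows downward; lengths in m; the calibration is good to about 2 mm. A picture is of the moment at which its call begins. camera_model takes no time and is no camera call.
A pose or a line that the arm cannot do raises arm.MotionError and nothing moves.
- arm.hand_in(): hands the job in; it is judged then, once.
The state is a dict: "time": time; "joints": joint angles; "joint_vel": joint speeds; "joint_torque": joint torques, N m; "eef_pos": TCP position; "ee_rot": TCP orientation; "force": force on the tool from outside, world axes, zero at the start; "ft_torque": the same for the moment, N m; "opening": finger opening in m; "gripper_force": force on a finger pad.
Only numpy, scipy, OpenCV 4.12 (cv2) and the standard library are available. Lean on these libraries where they do the work, as an engineer would, in place of code of your own. Each camera call takes 0.05 s, during which the arm holds its last target. There are 200 camera calls.

### The job

Keeping it upright, stand the square amber tablet bottle right down in the square pocket of the one-handed bottle holder so that it cannot turn, then push its white safety cap down and turn it anticlockwise until it comes free. Lift the cap straight up and finish while still holding it, level and still, about 8 cm above the open bottle, which stays seated in the holder; leave everything else on the table where it is.

Things in the scene. Friction and masses are not known exactly. Their poses are not given: they have to be found in the camera images.
- holder: Grey one-handed bottle holder, fixed. Base 94 x 180 x 10 mm; on it a block 79 x 79 mm, top 44 mm above the table, with a square pocket 53 x 53 mm, 32 mm deep, lined with dark rubber, its mouth flared 6 mm at 45 degrees on all sides. Origin: on the table under the pocket's centre; x, y along its sides, z up. A ring 92 mm off towards -y holds the dose cup.
- pocket_floor (a point): Centre of the pocket's floor, 12 mm above the table; same axes as the holder. The pocket's rim is 32 mm above this point.
- bottle_centre (a point): Square amber tablet bottle, body 50 x 50 mm, 71 mm tall (114 mm with cap), 0.1 to 0.16 kg, paper label on two sides. The point lies on its axis, 35 mm above its foot; z up, x and y square to its sides. It fits the pocket any of four ways round. Locked, the cap carries the bottle when lifted and turns with it (up to 6 degrees of play).
- bottle_mouth (a point): Centre of the neck's rim, 104 mm above the bottle's foot; same axes. The neck is 32 mm across, 44 mm over three ledges. Three lugs in the cap sit behind teeth under these ledges: pushed down 3 mm or more and turned anticlockwise (from above) relative to the bottle by 40 to 75 degrees (60 is best, stop at 77), the cap lifts straight off.
- cap_centre (a point): White ribbed round push-and-turn cap, 51 mm in diameter, 28 mm high, 0.035 kg. The point lies on its axis half-way up, 14 mm above the skirt's lower edge and 4 mm below bottle_mouth while locked; z up. The bottle's shoulder leaves at least 6 mm free below the skirt even when the cap is pushed down.
- dose_cup: Clear plastic dose cup, 40 mm across, 42 mm tall, standing in the ring of the holder; origin at the centre of its foot. A bystander.
- water_glass: Tall tumbler, 69 mm across, 189 mm tall, at the back of the table; origin at the centre of its foot. A bystander.
- mug: White mug with an ear handle, 103 mm tall, at the right of the table; origin at the centre of its foot. A bystander.
- blister_blue: Blister strip with pale blue tablets, 54 x 108 x 11 mm, lying flat at the right of the table; origin at the centre of its underside. A bystander.
- cap_spring (a joint): Spring disc inside the cap, m: about 0 with the cap locked at rest, grows as the cap is pushed down on the bottle; 0.003 frees the lugs, 0.005 is the stop; -0.0015 with the cap off. Pushing takes about 5 N to begin with, 9 N at 3 mm, 11 N at 5 mm.
- thermometer_1: Dark digital thermometer, 21 x 128 x 12 mm, lying at the right of the table; origin at the centre of its underside. A bystander.
Mind the look-alikes: they are no part of the job. What is shaped like the part that bears cap_centre but turquoise is not meant.

How it is judged:
By the outcome, as a careful person would: the job done as asked, in the order asked, and still so for the second after the job is handed in, while the arm keeps its last pose, push and grip.
It also fails if it takes over 42 s, if anything falls off the work surface, if the arm or the gripper's body presses on something with over 40 N, if the wrist force passes 120 N, or if a joint passes its speed limit or range.

## Working session

There is one attempt and no reset: what is moved stays moved. The work goes in short steps, each a Python script; the robot and the scene stay as the last script left them, time stands still between calls to the robot, and variables do not carry over. Pictures are saved under pics/ and viewed, at most 10 in all, crops included, and the job is handed in when it is done.

```bash
mkdir -p pics; ls
python3 - <<'E'
from cell import arm,get_image,camera_model
import cv2,numpy as np
for n in("scene","top"):
    p,d=get_image(n); cv2.imwrite(f"pics/{n}0.png",p[:,:,::-1]); np.savez(f"/tmp/{n}0.npz",p=p,d=d); print(n,camera_model(n))
s=arm.state();print(s)
E
```

```text
pics
scene {'fovy': 47.255151593106355, 'cx': 254.09053427668704, 'cy': 198.85084339918126, 'xyz': array([0.16838434, 0.69123813, 0.76212355]), 'attitude': array([-128.10616629,   -0.91695521, -152.69474479])}
top {'fovy': 42.95965324490914, 'cx': 267.951932445967, 'cy': 185.89175830885446, 'xyz': array([ 0.29642562, -0.08879105,  1.43520416]), 'attitude': array([-168.18290273,    0.29611208,  -92.1565705 ])}
{'time': 0.1, 'joints': array([-6.60515050e+01,  6.67294816e+00,  8.26310359e+01,  1.18643414e-03,
        9.07562291e+01, -2.16576171e+00]), 'joint_vel': array([ 0.08828865, -0.03112153, -0.04945243,  0.10161461, -0.10347915,
        0.0124557 ]), 'joint_torque': array([ 3.30577852e-03, -7.33666205e+01, -6.33789325e+01,  1.20163299e-04,
        5.25246331e-03, -1.28793769e-05]), 'eef_pos': array([ 0.29704753, -0.60596197,  0.24462705]), 'ee_rot': array([-1.79939875e+02, -3.46099249e-03,  2.61142699e+01]), 'force': array([ 0.7725238 , -0.73465722,  0.11348245]), 'ft_torque': array([-0.01915873, -0.0700216 , -0.01162693]), 'gripper_force': 0.0, 'opening': 0.08552144354954015}
```

View pics/scene0.png

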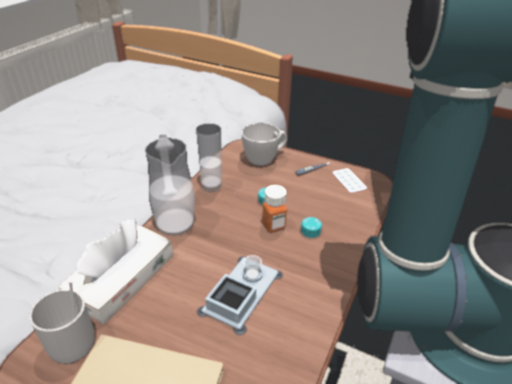

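View pics/top0.png

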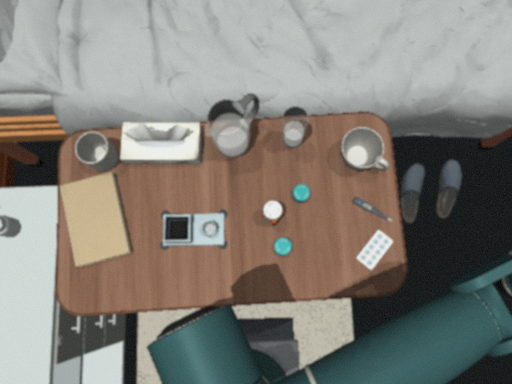

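The scene view shows the bottle with its white cap at about (276,195) and the body at (275,215). The holder's pocket is at about (231,295). In the top view the cap is at (273,210), the pocket at (178,229) and the dose cup at (210,229). The turquoise look-alike caps are at (302,193) and (283,246).

```bash
cat > h.py <<'E'
import numpy as np,cv2
from scipy.spatial.transform import Rotation as R
from cell import camera_model
def cam(n):
    c=camera_model(n); f=192/np.tan(np.radians(c['fovy']/2))
    return c,f,R.from_euler('xyz',c['attitude'],degrees=True).as_matrix()
def cloud(n,d):
    c,f,M=cam(n); v,u=np.mgrid[:384,:512]
    P=np.stack([(u-c['cx'])/f*d,(v-c['cy'])/f*d,d],-1)
    W=P@M.T+c['xyz']; W[d==0]=np.nan; return W
def ray(n,uv,z):
    c,f,M=cam(n); uv=np.atleast_2d(uv).astype(float)
    D=np.c_[(uv[:,0]-c['cx'])/f,(uv[:,1]-c['cy'])/f,np.ones(len(uv))]@M.T
    return c['xyz']+D*((z-c['xyz'][2])/D[:,2])[:,None]
E
python3 - <<'E'
from h import *
pan=[]
for n,(u0,v0) in (("scene",(190,150)),("top",(150,170))):
    z=np.load(f"/tmp/{n}0.npz");p,d=z['p'],z['d'];W=cloud(n,d);hsv=cv2.cvtColor(p,cv2.COLOR_RGB2HSV)
    H,S,V=hsv[...,0].astype(int),hsv[...,1],hsv[...,2]
    pan.append(cv2.resize(p[v0:v0+190,u0:u0+130][:,:,::-1],None,fx=3,fy=3,interpolation=cv2.INTER_CUBIC))
    near=(W[...,0]>.2)&(W[...,0]<1)&(abs(W[...,1])<.6)
    print(n,'table z',np.nanmedian(W[near&(abs(W[...,2])<.015)][:,2]))
    # white cap: z .105-.122
    box=np.zeros_like(S,bool)
    if n=="scene": box[180:210,255:300]=1
    else: box[195:225,258:290]=1
    m=box&(S<70)&(V>120)&(W[...,2]>.08)
    print('cap px',m.sum(),'maxz',np.nanpercentile(W[m][:,2],[5,50,95]))
    t=m&(abs(W[...,2]-.114)<.005); c,r=cv2.minEnclosingCircle(W[t][:,:2].astype(np.float32)); print('cap top depth',W[t].mean(0),c,r)
    (uc,_,_)=cv2.fitEllipse(max(cv2.findContours((t).astype(np.uint8),0,1)[0],key=len)); print('ell',uc,ray(n,uc,.114))
    # block top
    hb=np.zeros_like(S,bool)
    if n=="scene": hb[250:335,190:290]=1
    else: hb[200:260,155:235]=1
    t=hb&(abs(W[...,2]-.044)<.005)
    np.save(f"/tmp/{n}_blk.npy",W[t]); print('blk',t.sum(),cv2.minAreaRect(W[t][:,:2].astype(np.float32)))
    # pocket floor/dark
    k=(hb&(V<75)).astype(np.uint8); cs=max(cv2.findContours(k,0,1)[0],key=cv2.contourArea)
    print('dark',cv2.minAreaRect(ray(n,cs[:,0],.044)[:,:2].astype(np.float32)), cv2.minAreaRect(cs))
    b=np.zeros_like(S,bool)
    if n=="scene": b[190:240,255:295]=1
    else: b[200:235,258:295]=1
    a=b&(W[...,2]>.012)&(W[...,2]<.068)
    q=W[a]; print('body',a.sum(),cv2.minAreaRect(q[:,:2].astype(np.float32)))
    np.save(f"/tmp/{n}_body.npy",q)
cv2.imwrite("pics/crop1.png",np.hstack(pan))
E
```

```text
scene table z 0.0004686947343248149
cap px 384 maxz [0.09028644 0.11270354 0.1160324 ]
cap top depth [ 0.50508965 -0.09880328  0.11391945] (0.5061118006706238, -0.1010417491197586) 0.02719002217054367
ell (275.6661682128906, 191.6337432861328) [[ 0.50500442 -0.09855419  0.114     ]]
blk 743 ((0.4736265242099762, 0.13985416293144226), (0.15211723744869232, 0.07935305684804916), 88.40255737304688)
dark ((0.4666447341442108, 0.18961717188358307), (0.03128603845834732, 0.04037243500351906), 88.87088775634766) ((231.39724731445312, 298.72601318359375), (20.524625778198242, 12.910651206970215), 24.443954467773438)
body 484 ((0.5421959757804871, -0.13108709454536438), (0.04980755224823952, 0.1483389139175415), 49.14686965942383)
top table z -0.001198932634300487
cap px 292 maxz [0.10331379 0.11221798 0.11663398]
cap top depth [ 0.50762248 -0.10050157  0.11305637] (0.5075579881668091, -0.09997966140508652) 0.025983501225709915
ell (271.7938232421875, 208.9990234375) [[ 0.50788791 -0.10045242  0.114     ]]
blk 355 ((0.47512373328208923, 0.14033815264701843), (0.14930492639541626, 0.07862002402544022), 87.91126251220703)
dark ((0.4747276306152344, 0.17455223202705383), (0.06048499420285225, 0.05749278515577316), 87.81354522705078) ((176.5, 228.0), (20.0, 21.0), 90.0)
body 76 ((0.4930122196674347, -0.10142797976732254), (0.03398299217224121, 0.06396965682506561), 2.7943625450134277)
```

View pics/crop1.png

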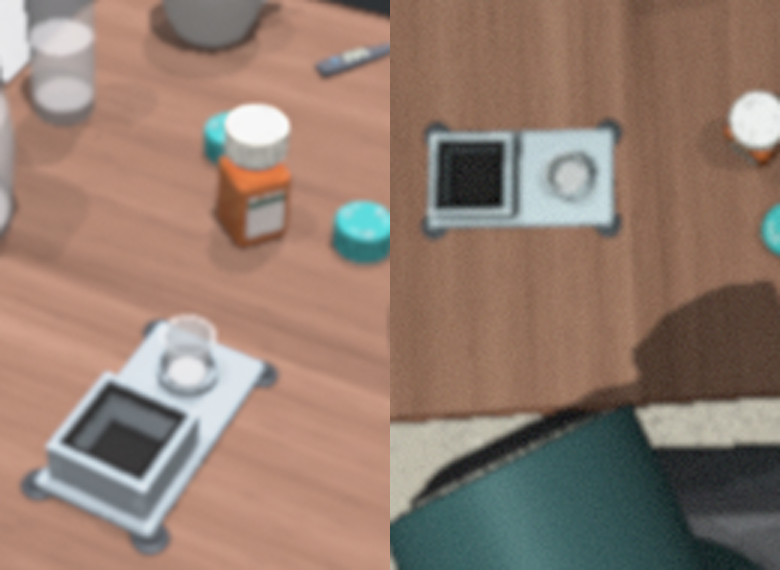

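The crop confirms the bottle is upright with one corner toward the camera, so two faces are visible: amber on the left, label on the right. The holder's dark pocket is on the left and the cup is in its ring. Next I'll fit the faces and the block outline.

Run:
```python
from h import *
from scipy.optimize import least_squares
c0=np.array([.5065,-.0997])
for n in("scene","top"):
    B=np.load(f"/tmp/{n}_blk.npy"); b=B[B[:,1]>.115]; 
    r=cv2.minAreaRect(b[:,:2].astype(np.float32)); print(n,'blk',len(b),r)
q=np.load("/tmp/scene_body.npy"); q=q[np.linalg.norm(q[:,:2]-c0,axis=1)<.042]; print(len(q))
def res(x):
    a=np.radians(x[2]); d=q[:,:2]-x[:2]; u=d@[np.cos(a),np.sin(a)]; v=d@[-np.sin(a),np.cos(a)]
    return np.maximum(abs(u),abs(v))-.025
best=min((least_squares(res,[*c0,a],loss='soft_l1',f_scale=.002,x_scale=[.01,.01,10]) for a in range(-45,45,10)),key=lambda s:s.cost)
print(best.x,best.cost,np.std(best.fun))
print(cv2.minAreaRect(q[:,:2].astype(np.float32)))
# bottom corner cross-check from the silhouette: mask of the amber/label, ray to z=0
z=np.load("/tmp/scene0.npz");hsv=cv2.cvtColor(z['p'],cv2.COLOR_RGB2HSV);W=cloud("scene",z['d'])
m=(np.linalg.norm(W[...,:2]-c0,axis=-1)<.042)&(W[...,2]>.008)&(W[...,2]<.075)
v,u=np.nonzero(m)
cols=np.array([[x,v[u==x].max()] for x in np.unique(u)]);print(cols.T)
print(np.round(ray("scene",cols+[0,.5],.008)[:,:2],4).tolist())
```

```text
scene blk 643 ((0.47460517287254333, 0.17494666576385498), (0.08190497756004333, 0.07935305684804916), 88.40255737304688)
top blk 326 ((0.47641247510910034, 0.175673708319664), (0.07858683168888092, 0.07862002402544022), 87.91126251220703)
411
[  0.50674653  -0.10279384 -38.8640988 ] 0.000304039182645752 0.0013736081596276912
((0.5035483241081238, -0.08512263000011444), (0.06326858699321747, 0.033171091228723526), 8.499497413635254)
[[263 264 265 266 267 268 269 270 271 272 273 274 275 276 277 278 279 280
  281 282 283 284 285 286]
 [222 223 225 226 228 229 230 231 230 230 230 229 230 229 228 228 228 228
  228 227 227 226 227 220]]
[[0.5326, -0.0911], [0.5285, -0.0888], [0.5228, -0.083], [0.5188, -0.0808], [0.5131, -0.0751], [0.5092, -0.0729], [0.5053, -0.0707], [0.5014, -0.0685], [0.5008, -0.0731], [0.4986, -0.0743], [0.4963, -0.0755], [0.4957, -0.0802], [0.4918, -0.0779], [0.4912, -0.0826], [0.4905, -0.0873], [0.4883, -0.0885], [0.486, -0.0897], [0.4837, -0.0909], [0.4815, -0.0922], [0.4808, -0.0969], [0.4785, -0.0981], [0.4778, -0.1029], [0.474, -0.1006], [0.4829, -0.127]]
```

```bash
cat > step1.py <<'E'
from cell import arm
import numpy as np
def st(t=''):
    s=arm.state(); print(t,round(s['time'],2),np.round(s['eef_pos'],4),np.round(s['ee_rot'],2),'j6',round(s['joints'][5],1),'F',np.round(s['force'],1),'T',np.round(s['ft_torque'],2),'op',round(s['opening'],4),'gf',round(s['gripper_force'],1))
E
python3 - <<'E'
from step1 import *
g=-10
arm.goto([.5065,-.1005,.20],[180,0,g]); st('above')
arm.servo_line([.5065,-.1005,.096],v=.1,guard=8); st('down')
arm.gripper_to(.04,force=50); st('grip')
arm.servo_line([.5065,-.1005,.215],v=.12); st('lift')
arm.goto([.4755,.1753,.215],[180,0,g+37.1]); st('over')
from cell import get_image
import cv2
from h import *
p,d=get_image("scene"); cv2.imwrite("pics/over.png",cv2.resize(p[130:330,150:350][:,:,::-1],None,fx=3,fy=3)); np.savez("/tmp/over.npz",p=p,d=d)
W=cloud("scene",d); c0=np.array([.4755,.1753])
m=(np.linalg.norm(W[...,:2]-c0,axis=-1)<.045)&(W[...,2]>.128)&(W[...,2]<.183); q=W[m]
from scipy.optimize import least_squares
def res(x):
    a=np.radians(x[2]); e=q[:,:2]-x[:2]; u=e@[np.cos(a),np.sin(a)]; v=e@[-np.sin(a),np.cos(a)]
    return np.maximum(abs(u),abs(v))-.025
b=min((least_squares(res,[*c0,a],loss='soft_l1',f_scale=.002,x_scale=[.01,.01,10]) for a in range(-45,45,10)),key=lambda s:s.cost)
print(len(q),b.x,np.std(b.fun),'minz',np.nanmin(W[(np.linalg.norm(W[...,:2]-c0,axis=-1)<.03)&(W[...,2]>.07)][:,2]))
E
```

```text
above 2.08 [ 0.5066 -0.101   0.2001] [179.99  -0.   -10.02] j6 85.9 F [-0.4 -0.6  0.2] T [ 0.03 -0.03  0.03] op 0.0855 gf 0.0
down 3.27 [ 0.5068 -0.1006  0.0967] [ 1.8e+02 -6.0e-02 -1.0e+01] j6 85.9 F [-0.4  0.4  0.4] T [-0.03  0.05 -0.05] op 0.085 gf 0.0
grip 3.68 [ 0.5067 -0.1006  0.0966] [ 1.7999e+02 -5.0000e-02 -1.0000e+01] j6 85.9 F [ 0.4 -1.8  4.9] T [-0.14  0.11 -0.06] op 0.0513 gf 51.1
lift 4.83 [ 0.5062 -0.1004  0.2141] [-1.7999e+02  8.0000e-02 -1.0000e+01] j6 85.9 F [-0.6  0.8 -1.8] T [ 0.02 -0.04  0.04] op 0.0511 gf 52.1
over 5.9 [0.4758 0.1746 0.2148] [1.7998e+02 1.0000e-02 2.7010e+01] j6 80.3 F [ 0.2  0.3 -1. ] T [ 0.02 -0.01  0.04] op 0.0513 gf 52.2
649 [ 0.47624623  0.1733407  -2.16148395] 0.0008928664373312924 minz 0.1205908144189124
```

View pics/over.png

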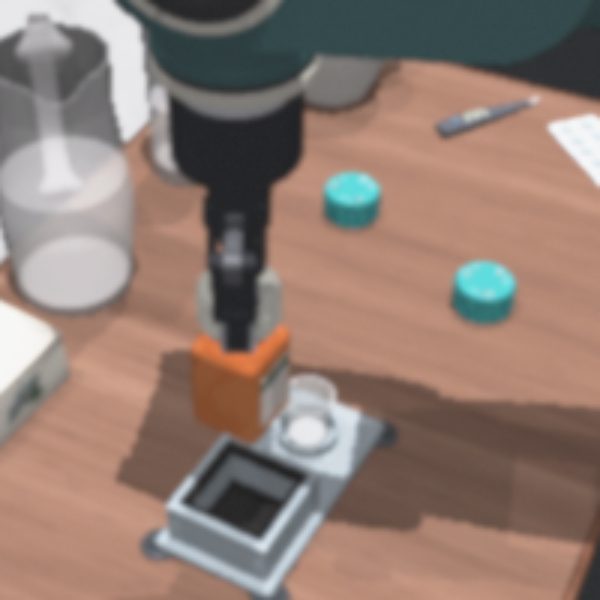

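The bottle hangs upright over the pocket at (240,390) in the crop. Its yaw of −2.2° matches the holder's −1.8°. Lowering it with a guard.

Run:
```python
from step1 import *
x,y=.4755,.1755
print(arm.servo_line([x,y,.150],v=.12,guard=10)); st('pre')
print(arm.servo_line([x,y,.1095],v=.04,guard=7)); st('down')
```

```text
False
pre 6.64 [0.4758 0.1754 0.1506] [ 1.7999e+02 -4.0000e-02  2.7080e+01] j6 80.3 F [-0.  -0.5 -0.8] T [-0.02 -0.   -0.02] op 0.0514 gf 52.2
False
down 7.8 [0.4756 0.1756 0.1098] [ 1.80e+02 -3.00e-02  2.71e+01] j6 80.3 F [ 0.7  0.6 -1.9] T [-0.04 -0.04 -0.01] op 0.0511 gf 52.2
```

Run:
```python
from step1 import *
x,y=.4755,.1755
for z in(.1085,.107,.1055,.1045):
    arm.servo_line([x,y,z],v=.02,guard=25); arm.dwell(.1); st(str(z))
from cell import get_image
import cv2
p,d=get_image("scene"); cv2.imwrite("pics/seat.png",cv2.resize(p[200:340,180:320][:,:,::-1],None,fx=4,fy=4))
```

```text
0.1085 8.15 [0.4756 0.1755 0.1087] [ 1.7999e+02 -3.0000e-02  2.7100e+01] j6 80.3 F [ 0.7 -0.1  0.2] T [-0.08 -0.13  0.01] op 0.0511 gf 52.4
0.107 8.5 [0.4758 0.1755 0.1075] [ 1.7998e+02 -5.0000e-02  2.7090e+01] j6 80.3 F [-0.2 -0.8  6.8] T [-0.2  -0.04 -0.01] op 0.0512 gf 52.8
0.1055 8.85 [0.4759 0.1755 0.1062] [ 1.7998e+02 -6.0000e-02  2.7100e+01] j6 80.3 F [-0.2 -1.5  7.3] T [-0.25  0.06 -0.04] op 0.0513 gf 52.9
0.1045 9.2 [0.4759 0.1755 0.1053] [ 1.7998e+02 -7.0000e-02  2.7100e+01] j6 80.3 F [-1.  -2.7  8.4] T [-0.24  0.17 -0.01] op 0.0512 gf 53.0
```

View pics/seat.png

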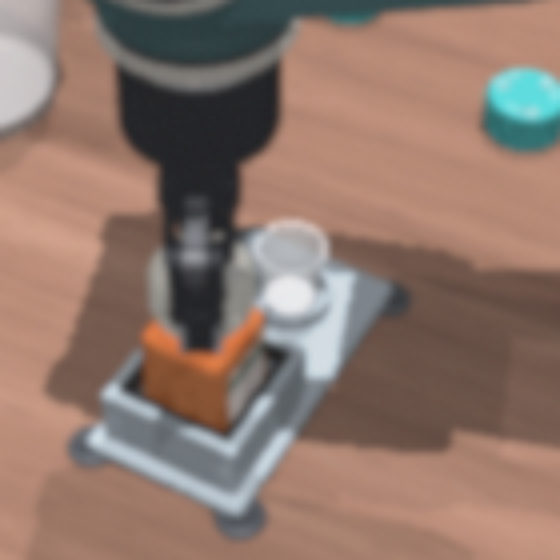

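The bottle is seated in the pocket with the faces square to it at about (200,370). The spring is loaded at the expected height. I'll push a little deeper, then turn.

Run:
```python
from step1 import *
x,y=.4755,.1755
arm.servo_line([x,y,.1033],v=.02,guard=25); arm.dwell(.1); st('push')
for a in (10,25,45,62):
    arm.goto([x,y,.1033],[180,0,27.1+a]); arm.dwell(.1); st(str(a))
```

```text
push 9.6 [0.4759 0.1755 0.1042] [ 1.7998e+02 -7.0000e-02  2.7100e+01] j6 80.3 F [-0.7 -2.9 10.4] T [-0.26  0.2   0.02] op 0.0511 gf 53.2
10 9.99 [0.476  0.1756 0.1042] [ 1.7997e+02 -8.0000e-02  3.7110e+01] j6 70.3 F [-0.2 -1.2  9.2] T [-0.16  0.13  0.09] op 0.0513 gf 53.1
25 10.45 [0.476  0.1756 0.1043] [ 1.7994e+02 -7.0000e-02  5.2110e+01] j6 55.3 F [-0.8 -1.   9.6] T [-0.22  0.04  0.09] op 0.0516 gf 53.1
45 10.97 [0.4761 0.1756 0.1043] [ 1.7991e+02 -6.0000e-02  7.2100e+01] j6 35.3 F [-0.1 -1.8  9.4] T [-0.17  0.01 -0.03] op 0.051 gf 53.1
62 11.46 [0.4762 0.1756 0.1043] [ 1.7989e+02 -2.0000e-02  8.9110e+01] j6 18.3 F [ 0.2 -2.5  9.7] T [-0.27 -0.07  0.1 ] op 0.0516 gf 53.1
```

Run:
```python
from step1 import *
x,y=.4755,.1755
arm.servo_line([x,y,.1075],v=.03); st('rel')
arm.servo_line([x,y,.122],v=.03); arm.dwell(.2); st('up')
from cell import get_image
import cv2
p,d=get_image("scene"); cv2.imwrite("pics/up.png",cv2.resize(p[200:340,180:320][:,:,::-1],None,fx=4,fy=4))
```

```text
rel 11.75 [0.476  0.1755 0.1082] [ 1.7992e+02 -1.0000e-02  8.9100e+01] j6 18.3 F [ 1.1 -0.8  6.3] T [-0.15 -0.25  0.01] op 0.0513 gf 52.8
up 12.58 [0.4754 0.1755 0.1218] [-179.98    0.     89.1 ] j6 18.3 F [-0.5  0.   0. ] T [ 0.01 -0.05  0.04] op 0.0515 gf 52.2
```

View pics/up.png

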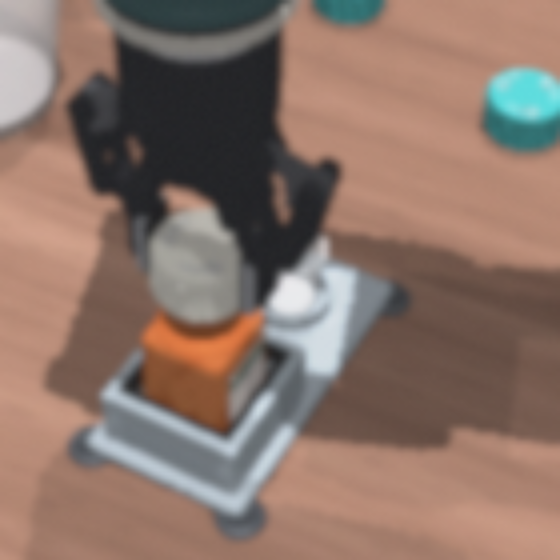

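The bottle stayed seated with its base unchanged, and the cap has come away with no load on the wrist. Lifting it clear.

Run:
```python
from step1 import *
x,y=.4755,.1755
arm.servo_line([x,y,.195],v=.06); arm.dwell(.5); st('top')
from cell import get_image
import cv2
p,d=get_image("scene"); cv2.imwrite("pics/fin.png",cv2.resize(p[140:340,150:350][:,:,::-1],None,fx=3,fy=3))
```

```text
top 14.5 [0.4755 0.1755 0.195 ] [180.   -0.   89.1] j6 18.3 F [ 0.  -0.5  0.7] T [0.   0.01 0.01] op 0.0509 gf 52.2
```

View pics/fin.png

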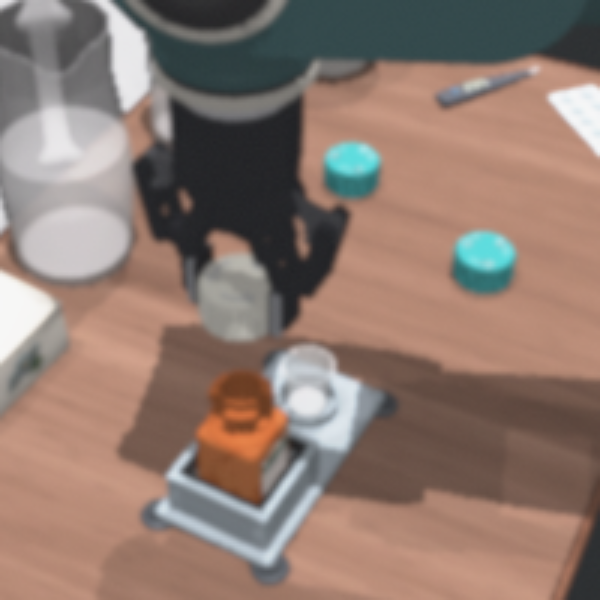

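The open bottle, with its neck at (240,395), is seated in the holder. The cap is held level above it at (235,295), and everything else is where it was.

```bash
python3 -c "
from cell import arm
print(arm.hand_in())"
```

```text
the job is handed in; nothing more can be done
None
```

The job is handed in at about 14.5 s: the bottle is seated upright in the holder's pocket, and its white cap, unlocked and lifted straight off, is held level and still about 8 cm above the open neck (the judge's verdict was not returned).

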